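# Shift the threading lathe into third and start it

## Robot

A 6-joint arm with a two-finger parallel gripper is mounted at the origin on the work surface. World frame = base frame: x ahead of the robot, y to its left, z up, the work surface at z = 0. Lengths are in m, angles in rad, forces in N, time in s.
With the tool pointing down it reaches from about 0.325 to 0.9 m from the base axis. Payload 6.1 kg.
Tool frame: the origin (TCP) lies midway between the tips of the shut fingers; the grasp point (between the pads) lies 19 mm behind it; z points along the fingers, y is the line along which they close (so a half turn about z gives the same grasp; the last joint's range is limited). The gripper opens to 85 mm and grips with 20 to 120 N. Pads are 22 mm wide; open, the fingers measure 114 mm over their backs; the gripper's body (76 mm by 85 mm) begins 54 mm behind the grasp point. The pads swing forward as they close: fully open they stand 13 mm farther back than shut.
Start: joints at [1.069, 0.22, 1.526, -0, 1.395, -0.126], TCP at [0.229, 0.581, 0.231] pointing down, gripper open.
Joint ranges: [-2.98, 2.98], [-0.91, 2.08], [0.09, 2.57], [-1.24, 4.39], [0.2, 2.65], [-2.68, 2.68]. Speed limits (rad/s): [2.57, 2.57, 3.01, 3.14, 3.14, 3.14].

## Interface

Orientations are given as [roll, pitch, yaw] about the fixed x, y, z axes, in that order (R = Rz(yaw) Ry(pitch) Rx(roll)).
In Python, from plant import movep, move_l, set_joints, gripper_to, hold, inverse_kinematics, observe, get_image, get_calibration, Unreachable, job_done gives the robot as it stands. Calls block until the motion is done:
- movep(position, orientation): joint-space move of the TCP to a pose.
- move_l(position, feed=0.15, rotation=None, max_force=None): straight line of the TCP; rotation=None keeps the orientation; feed is the mean speed in m/s. With max_force (N) it stops when the force on the tool has changed by that much, and returns True; else False.
- set_joints(angles): joint-space move.
- gripper_to(opening, f_grip=None): finger opening in m; f_grip is the grip in N (None keeps the last); returns when the fingers have stopped.
- hold(seconds).
- inverse_kinematics(position, orientation): joint angles nearest the present ones, or None.
- observe(): the state.
- get_image(name): name is "side" or "top" or "wrist"; returns (picture, depth): 420x560x3 uint8, red, green, blue; 420x560 float32, m along the optical axis (not along the pixel's ray), 0 where there is no reading.
- get_calibration(name): a dict with "intrinsics" (3x3 intrinsics, pixels), "dist_coeffs" ([k1, k2, p1, p2, k3] as OpenCV has them; the pictures are not rectified), "world_from_camera" (4x4, takes a point from camera to world coordinates). Camera axes: x right, y down, z forward; pixel columns grow to the right and rows downward; lengths in m; the calibration is good to about 2 mm. A picture is of the moment at which its call begins: read the wrist's pose just before it. get_calibration takes no time and is no camera call; for the wrist camera it gives the pose at the moment of the call.
A pose or a line that the arm cannot do raises Unreachable and nothing moves.
- job_done(): hands the job in; it is judged then, once.
The state is a dict: "time_s": time; "q": joint angles; "joint_velocities": joint speeds; "joint_torque": joint torques, N m; "eef_pos": TCP position; "tcp_rot": TCP orientation; "ft_force": force on the tool from outside, world axes, zero at the start; "torque": the same for the moment, N m; "opening": finger opening in m; "grasp_force": force on a finger pad.
Only numpy, scipy, OpenCV 4.12 (cv2) and the standard library are available. Lean on these libraries where they do the work, as an engineer would, in place of code of your own. Each camera call takes 0.05 s, during which the arm holds its last target. There are 200 camera calls.

## Task

The bench lathe is to thread the next nozzle in third gear: with the fingertips, push its gear lever out of where it was left to neutral, across to the right-hand side of the gate and then forward, away from you, until it is fully home in the third slot, without forcing it. Only then press the flat start button all the way down and let it come back up; leave the mushroom stop button and everything standing or lying about the lathe alone.

Things in the scene. Friction and masses are not known exactly. Their poses are not given: they have to be found in the camera images.
- lathe: grey cast bench threading lathe, fixed. Origin on the bench top below the gear gate's centre; +x = forward (away from the operator), +y = operator's left, z up; turned by up to 20 degrees. Headstock 240 (x) by 260 mm (y) about the origin, flat top at 140 mm. Switch box on the right: x -110 to 20, y -235 to -130, top at 105 mm. Motor behind, to x = 225 mm. Only turret, lever and loose things stand above 140 mm
- gate_centre (a point): centre of the top of the steel gate plate on the turret (125 by 110 mm), 160 mm above the bench; axes as the lathe's. An H: two fore-and-aft slots 35 mm apart, 17 mm wide, joined half-way by a 17 mm neutral passage across, corners rounded. As in a car: first = left forward, second = left back, third = right forward, fourth = right back; no marks
- gear_knob (a point): centre of the black ball knob, 40 mm in diameter, on the gear lever's 12 mm stem. The stem pivots 80 mm above the bench under the gate centre; pivot to knob 185 mm: in the lathe's frame the knob is at x = 185 sin(f), y = -185 cos(f) sin(c), z = 80 + 185 cos(f) cos(c) mm, with f = gear_lever, c = gear_side
- gear_lever (a joint): fore-and-aft angle of the lever, rad: 0 = neutral, positive = forward (+x of the lathe); slots end at +0.30 and -0.30 (knob 55 mm from neutral). It stays where it is left and takes about 3 N at the knob to move. Starts anywhere along the left-hand track: in first, in second or between
- gear_side (a joint): sideways angle of the lever, rad: positive = to the operator's right (-y of the lathe). About -0.22 in the left slots, +0.22 in the right ones, stops at -0.25 and +0.25 (knob 46 mm aside). Changes side only with gear_lever within about 0.03 rad of neutral (the rounded corners guide it in from a little farther off). About 3 N at the knob; stays where it is left
- start_button_top (a point): centre of the top of the start button: flat black push button 26 mm in diameter in a flat metal bezel of 42 mm, on the switch box, nearer the headstock; 127 mm above the bench when up; presses straight down
- start_button (a joint): travel of the start button, m: 0 = up, 0.006 = fully down; springs back; 5 N at the bottom
- stop_top (a point): centre of the top of the black mushroom stop button, 38 mm in diameter, 60 mm to the right of the start button, its top 138 mm above the bench
- stop_button (a joint): travel of the stop button, m: 0 = up, 0.005 = down; not to be pressed
- nozzle_a_mid (a point): loose steel spiral spray nozzle, 75 mm tall, 34 mm across its hexagon, standing upright; this point is half-way up. On the headstock, near its front left corner
- nozzle_b_mid (a point): loose steel spiral spray nozzle, 75 mm tall, 34 mm across its hexagon, standing upright; this point is half-way up. On the headstock, near its back left corner
- nozzle_c_mid (a point): loose steel spiral spray nozzle, 75 mm tall, 34 mm across its hexagon, standing upright; this point is half-way up. On the bench just right of the lathe's switch box
- ring_gauge_mid (a point): loose steel ring gauge, 52 mm across, 14 mm high, lying flat on the headstock near its back right corner; this point is its centre
- oil_bottle_mid (a point): loose grey plastic bottle, 60 mm in diameter, 170 mm tall, standing on the bench right of the lathe; this point is 80 mm above its foot
- wrench_grip (a point): loose wrench, 170 mm long, lying in the lathe's chip tray behind the bed; this point is on its handle
- brush_grip (a point): loose brush, 200 mm long, lying on the bench to the right; this point is on its handle

How it is judged:
By the outcome, as a careful person would: the job done as asked, in the order asked, and still so for the second after the job is handed in, with the robot touching nothing.
It also fails if it takes over 72 s, if anything falls off the work surface, if the arm or the gripper's body presses on something with over 40 N, if the wrist force passes 120 N, or if a joint passes its speed limit or range.

## Working session

There is one attempt and no reset: what is moved stays moved. The work goes in short steps, each a Python script; the robot and the scene stay as the last script left them, time stands still between calls to the robot, and variables do not carry over. Pictures are saved under pics/ and viewed, at most 10 in all, crops included, and the job is handed in when it is done.

```bash
ls; mkdir -p pics; cat > h.py <<'E'
import numpy as np, cv2
from plant import *
def snap(name,fn):
    c=get_calibration(name); im,d=get_image(name)
    cv2.imwrite(f'pics/{fn}.png',im[...,::-1]); np.savez(f'pics/{fn}.npz',im=im,d=d,K=c['intrinsics'],D=c['dist_coeffs'],T=c['world_from_camera'])
def load(fn):
    z=np.load(f'pics/{fn}.npz'); return z['im'],z['d'],z['K'],z['D'],z['T']
def cloud(fn):
    im,d,K,D,T=load(fn); h,w=d.shape
    u,v=np.meshgrid(np.arange(w),np.arange(h))
    p=cv2.undistortPoints(np.stack([u,v],-1).reshape(-1,1,2).astype(np.float64),np.array(K),np.array(D)).reshape(h,w,2)
    P=np.concatenate([p*d[...,None],d[...,None]],-1)
    return P@T[:3,:3].T+T[:3,3]
E
python3 - <<'E'
from h import *
snap('top','top0'); snap('side','side0'); s=observe(); print(s['time_s'],s['eef_pos'],s['tcp_rot'])
for n in('top0','side0'):
    im,d,K,D,T=load(n); print(T.round(3),K.round(0).tolist())
E
```

```text
pics
0.1 [0.22915161 0.58088184 0.23031301] [-3.13983872e+00 -1.52500368e-04  2.76576449e+00]
[[ 0.013 -0.999  0.051  0.505]
 [-1.    -0.013  0.003 -0.052]
 [-0.003 -0.051 -0.999  1.166]
 [ 0.     0.     0.     1.   ]] [[424.0, 0.0, 279.0], [0.0, 424.0, 213.0], [0.0, 0.0, 1.0]]
[[-0.981 -0.128  0.148  0.446]
 [-0.195  0.702 -0.685  0.636]
 [-0.017 -0.7   -0.714  0.885]
 [ 0.     0.     0.     1.   ]] [[391.0, 0.0, 288.0], [0.0, 391.0, 205.0], [0.0, 0.0, 1.0]]
```

View pics/top0.png

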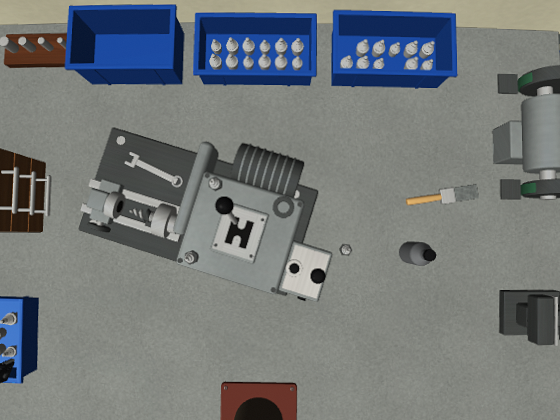

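View pics/side0.png

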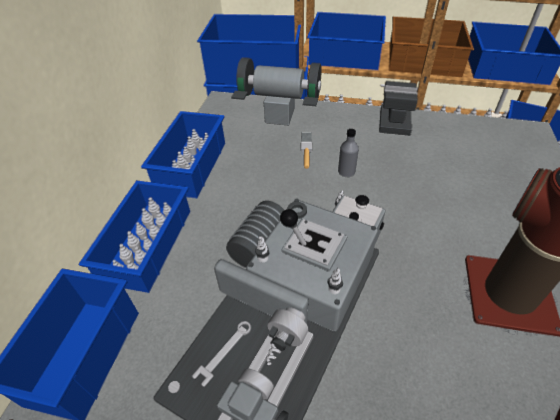

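The top view shows the knob at about (224,205), forward-left, so the lever is in or near first. The gate is at (239,234), the start button at (294,268) and the stop button at (318,275). The lathe is turned clockwise. Next I measure these points.

```bash
cat > m.py <<'E'
from h import *
import sys
def ray(fn,uv,z):
    im,d,K,D,T=load(fn); p=cv2.undistortPoints(np.array([[uv]],float),np.array(K),np.array(D))[0,0]
    r=T[:3,:3]@[p[0],p[1],1]; return T[:3,3]+r*(z-T[2,3])/r[2]
def rect(fn,mask,z):
    n,l,st,_=cv2.connectedComponentsWithStats(mask.astype(np.uint8)); k=1+st[1:,4].argmax()
    c=max(cv2.findContours((l==k).astype(np.uint8),0,1)[0],key=cv2.contourArea)
    W=np.array([ray(fn,p[0].astype(float),z)[:2] for p in c],np.float32)
    return cv2.minAreaRect(W*1000),st[k]
if __name__=='__main__':
    fn='top0'; im,d,*_=load(fn); P=cloud(fn); g=im.astype(int)
    sub=np.zeros(d.shape,bool); sub[195:270,205:275]=1
    print('plate',rect(fn,sub&(abs(P[...,2]-.160)<.008)&(g.min(-1)>150),.160))
    sub=np.zeros(d.shape,bool); sub[235:305,270:335]=1
    print('box',rect(fn,sub&(P[...,2]>.09)&(g.min(-1)>150),.105))
    for n,(x,y),z,r in(('start',(294,268),.127,10),('stop',(318,275),.138,12),('knob',(224,205),.26,15)):
        dark=np.zeros(d.shape,np.uint8); dark[y-r:y+r,x-r:x+r]=(g[y-r:y+r,x-r:x+r].max(-1)<70)
        nn,l,st,ce=cv2.connectedComponentsWithStats(dark); k=1+st[1:,4].argmax()
        print(n,ce[k],st[k],ray(fn,ce[k],z).round(4),'z',np.percentile(P[...,2][l==k],[10,50,90]).round(3))
    m=(P[...,2]>.132)&(P[...,2]<.146); m[:170]=0;m[:,:175]=0;m[305:]=0;m[:,330:]=0
    print('head',rect(fn,m,.14))
    K=P[190:222,208:240].reshape(-1,3); K=K[(K[:,2]>.235)&(K[:,2]<.31)]
    from scipy.optimize import least_squares
    s=least_squares(lambda c:np.linalg.norm(K-c,axis=1)-.02,K.mean(0)-[0,0,.01],loss='soft_l1',f_scale=.002); print('sphere',s.x.round(4),len(K),abs(s.fun).mean())
E
python3 m.py
python3 - <<'E'
import cv2
im=cv2.imread('pics/top0.png')[170:310,170:340]; cv2.imwrite('pics/crop0.png',cv2.resize(im,None,fx=4,fy=4,interpolation=2))
E
```

```text
plate (((509.1624450683594, 45.46465301513672), (102.46613311767578, 112.01226806640625), 73.51275634765625), array([ 212,  206,   54,   55, 1336], dtype=int32))
box (((414.58258056640625, -114.49526977539062), (96.40706634521484, 114.4993896484375), 73.41041564941406), array([ 282,  245,   48,   54, 1427], dtype=int32))
start [294. 268.] [290 264   9   9  69] [ 0.4231 -0.0876  0.127 ] z [0.124 0.126 0.127]
stop [317.68023256 275.58139535] [311 269  15  14 172] [ 0.4065 -0.1446  0.138 ] z [0.13  0.133 0.136]
knob [224.06024096 205.13654618] [216 197  18  17 249] [0.5655 0.0682 0.26  ] z [0.259 0.268 0.272]
head (((514.0888061523438, 59.38792419433594), (285.64129638671875, 237.18275451660156), 73.23561096191406), array([ 175,  170,  129,  124, 7698], dtype=int32))
sphere [0.567  0.0705 0.253 ] 267 0.0008958113640977294
```

View pics/crop0.png

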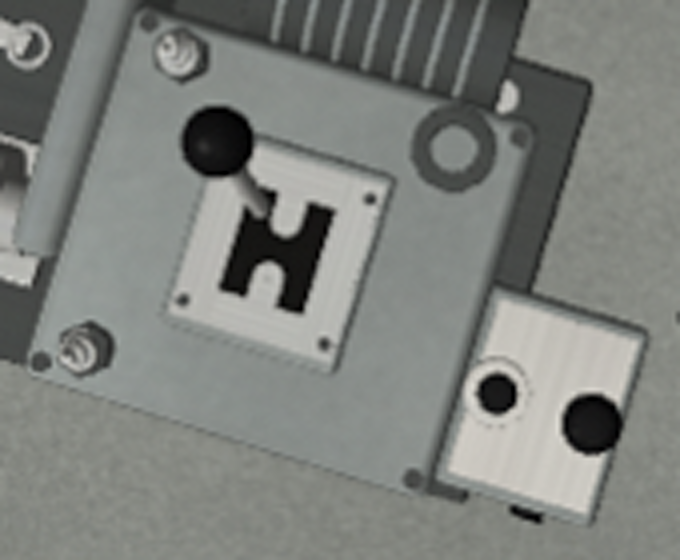

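```bash
cat >> h.py <<'E'
YAW=np.deg2rad(-16.6); C,S=np.cos(YAW),np.sin(YAW)
G=np.array([.5050,.0486])
RPY=[np.pi,0,np.pi+YAW]
def W(x,y,z): return [G[0]+C*x-S*y, G[1]+S*x+C*y, z]
def L(p): d=np.asarray(p)[:2]-G; return np.array([C*d[0]+S*d[1],-S*d[0]+C*d[1]])
E
python3 - <<'E'
from m import *
for a,z in(((238.8,232.0),.16),((240.2,231.0),.16)): p=ray('top0',a,z); print(p.round(4),L(p).round(4))
# slot opening mask: dark pixels lying below plate
im,*_=load('top0'); print('knob',L([.567,.0705]),'start',L([.4231,-.0876]),'stop',L([.4065,-.1446]))
# box expected centre (-45,-182.5)
print('box',L([.4146,-.1145]))
for c in((183,300),(370,199),(324,344)): p=ray('top0',(c[0]/4+169.6,c[1]/4+169.6),.16); print('screw',L(p).round(4))
movep(W(.11,.06,.36),RPY); gripper_to(0.0)
s=observe(); print(s['time_s'],L(s['eef_pos']),s['eef_pos'],s['opening'],s['ft_force'])
snap('wrist','w0'); snap('side','s1')
E
```

```text
[0.5089 0.0453 0.16  ] [ 0.0047 -0.0021]
[0.5113 0.042  0.16  ] [ 0.0079 -0.0045]
knob [0.05315942 0.03869994] start [-0.03957586 -0.15392141] stop [-0.03919978 -0.21328823]
box [-0.04003659 -0.18212864]
screw [-0.0404  0.042 ]
screw [ 0.0498 -0.0458]
screw [-0.0401 -0.0456]
3.2083 [0.11003356 0.0599546 ] [0.62757598 0.07462053 0.36004074] -0.0003634216511431957 [-0.66544247 -0.35376532  0.04637595]
```

View pics/w0.png

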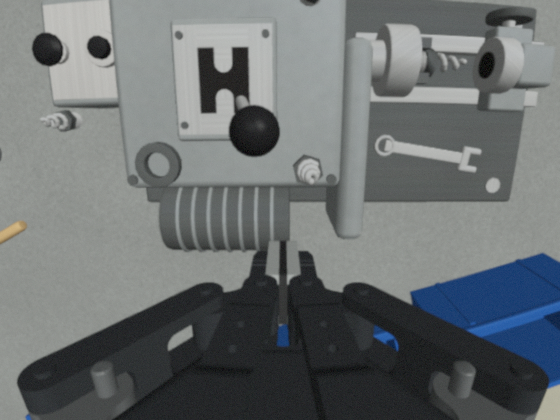

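The wrist view shows the whole gate plate around (225,80), aligned with the image, and the knob at (254,131). The fingers are shut at (283,245). I'll refine the gate and knob from here.

```bash
python3 - <<'E'
from m import *
from scipy.optimize import least_squares
fn='w0'; im,d,*_=load(fn); P=cloud(fn); g=im.astype(int)
sub=np.zeros(d.shape,bool); sub[15:145,165:285]=1
r,st=rect(fn,sub&(abs(P[...,2]-.16)<.01)&(g.min(-1)>140),.16); print('plate',r,st,L(np.array(r[0])/1000))
q=P[15:145,165:285]; mm=(g[15:145,165:285].min(-1)>140); print('plate z',np.median(q[...,2][mm]))
m=sub&(g.max(-1)<45); m[105:]=0; n,l,s2,ce=cv2.connectedComponentsWithStats(m.astype(np.uint8)); k=1+s2[1:,4].argmax(); x,y,w,h=s2[k,:4]
print('slots',s2[k]); 
for uv in((x,y),(x+w,y),(x,y+h)): print(L(ray(fn,uv,.16)).round(4))
K=P[100:162,222:284].reshape(-1,3); K=K[(K[:,2]>.235)&(K[:,2]<.31)]
s=least_squares(lambda c:np.linalg.norm(K-c,axis=1)-.02,K.mean(0)-[0,0,.01],loss='soft_l1',f_scale=.002); print('sphere',s.x.round(4),L(s.x),abs(s.fun).mean())
dk=np.zeros(d.shape,np.uint8); dk[100:162,222:284]=g[100:162,222:284].max(-1)<70
n,l,s2,ce=cv2.connectedComponentsWithStats(dk); k=1+s2[1:,4].argmax(); print('knob',s2[k],ce[k],L(ray(fn,ce[k],.254)))
for nme,(x,y),z,r in(('start',(99,47),.127,14),('stop',(47,49),.138,18)):
    dk=np.zeros(d.shape,np.uint8); dk[y-r:y+r,x-r:x+r]=g[y-r:y+r,x-r:x+r].max(-1)<60
    n,l,s2,ce=cv2.connectedComponentsWithStats(dk); k=1+s2[1:,4].argmax(); p=ray(fn,ce[k],z);print(nme,s2[k],p.round(4),L(p).round(4))
E
```

```text
plate ((510.1702575683594, 47.560401916503906), (105.9105453491211, 118.39450073242188), 73.2587890625) [ 172   18  105  120 7945] [0.00525178 0.00048081]
plate z 0.15919581787273573
slots [ 199   49   49   56 1636]
[-0.0248 -0.0251]
[-0.0241  0.0251]
[ 0.0308 -0.0281]
sphere [0.5676 0.0693 0.254 ] [0.05408669 0.03776889] 0.000365941139551579
knob [ 230  102   49   54 1982] [253.50908174 130.39656912] [0.05372997 0.03761002]
start [ 88  37  22  21 364] [ 0.4265 -0.0843  0.127 ] [-0.0372 -0.1498]
stop [ 33  34  29  32 692] [ 0.4113 -0.1394  0.138 ] [-0.0361 -0.207 ]
```

```bash
cat >> h.py <<'E'
G=np.array(W(.0045,-.0007,0)[:2])
from scipy.optimize import least_squares
def knob(fn):
    """knob centre (lathe frame x,y and world z): dark blob near gate + sphere fit on depth"""
    im,d,*_=load(fn); P=cloud(fn); l=(P[...,:2]-G)@np.array([[C,-S],[S,C]])
    m=(d>0)&(P[...,2]>.245)&(P[...,2]<.3)&(abs(l[...,0])<.085)&(abs(l[...,1])<.07)&(im.max(-1)<90)
    n,lab,st,_=cv2.connectedComponentsWithStats(m.astype(np.uint8)); K=P[lab==1+st[1:,4].argmax()]
    s=least_squares(lambda c:np.linalg.norm(K-c,axis=1)-.02,K.mean(0)-[0,0,.01],loss='soft_l1',f_scale=.002)
    k=L(s.x); return k.round(4),s.x[2].round(4),'f',np.arcsin(k[0]/.185).round(3),'c',np.arctan2(-k[1],s.x[2]-.08).round(3),len(K),abs(s.fun).mean().round(4)
def st(t=''):
    s=observe(); print(t,round(s['time_s'],2),L(s['eef_pos']).round(4),s['eef_pos'][2].round(4),'F',s['ft_force'].round(2))
E
python3 - <<'E'
from h import *
print(knob('w0'),knob('top0'))
move_l(W(.11,.038,.30),.15); move_l(W(.11,.038,.243),.1); st('low')
print(move_l(W(.070,.038,.243),.03,max_force=2)); st('contact')
print(move_l(W(.032,.036,.243),.04,max_force=10)); st('end')
snap('wrist','w1'); snap('top','t1'); print(knob('t1'))
print(knob('w1'))
E
```

```text
(array([0.0496, 0.0385]), np.float64(0.254), 'f', np.float64(0.271), 'c', np.float64(-0.218), 2027, np.float64(0.0004)) (array([0.0487, 0.0394]), np.float64(0.253), 'f', np.float64(0.266), 'c', np.float64(-0.224), 254, np.float64(0.0009))
low 4.6 [0.1103 0.0381] 0.2436 F [0.44 0.76 1.22]
True
contact 5.59 [0.0782 0.0381] 0.2432 F [ 3.29 -0.86  2.67]
False
end 6.88 [0.0319 0.0359] 0.2427 F [ 2.73 -0.42  0.88]
(array([0.004 , 0.0407]), np.float64(0.2594), 'f', np.float64(0.022), 'c', np.float64(-0.223), 11, np.float64(0.0006))
(array([0.012 , 0.0365]), np.float64(0.2881), 'f', np.float64(0.065), 'c', np.float64(-0.174), 14750, np.float64(0.0079))
```

View pics/w1.png

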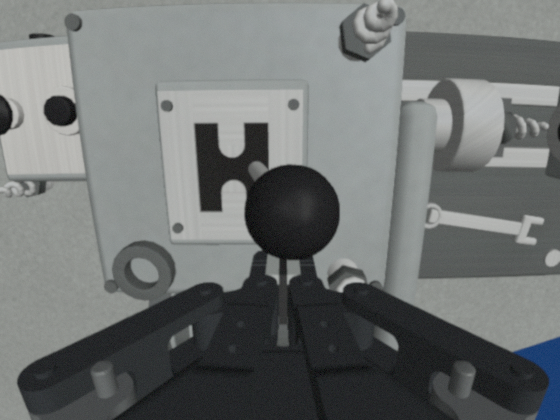

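The stem at (255,167) now sits level with the neutral passage at row 165, and the knob centre is about (292,211). I'll compute f from that ray.

```bash
python3 - <<'E'
from m import *
print(L(ray('w1',(292,211),.2605)))
im,d,*_=load('w1');g=im.astype(int)
# slots and plate centre in this view
sub=np.zeros(d.shape,bool); sub[75:250,150:312]=1
r,s=rect('w1',sub&(g.min(-1)>140),.16); print(r,L(np.array(r[0])/1000))
E
```

```text
[0.0033797  0.04006831]
((508.7890319824219, 41.32420349121094), (123.79256439208984, 128.87167358398438), 72.81867218017578) [ 0.00120973 -0.00519008]
```

```bash
python3 - <<'E'
from h import *
print(move_l(W(.029,.036,.243),.03,max_force=10)); st('n')
move_l(W(.06,.036,.243),.1); move_l(W(.06,.06,.31),.15)
move_l(W(0,.10,.31),.2); snap('top','t2'); print(knob('t2'))
move_l(W(0,.10,.247),.12); st('low')
print(move_l(W(0,.06,.247),.03,max_force=2)); st('contact')
c=L(observe()['eef_pos'])[1]
print(move_l(W(0,c-.040,.247),.04,max_force=9)); st('mid')
print(move_l(W(0,c-.079,.247),.04,max_force=9)); st('end')
snap('wrist','w2'); snap('side','s2')
E
```

```text
False
n 7.23 [0.0289 0.036 ] 0.243 F [1.98 0.68 1.08]
(array([0.0001, 0.0399]), np.float64(0.2589), 'f', np.float64(0.0), 'c', np.float64(-0.219), 248, np.float64(0.001))
low 9.55 [0.0005 0.0999] 0.2475 F [-0.46 -0.15  0.66]
True
contact 10.47 [-0.0001  0.0716] 0.2469 F [0.97 2.69 2.08]
False
mid 11.62 [-0.0001  0.0315] 0.2468 F [0.73 1.8  2.27]
False
end 12.74 [-0.0001 -0.0075] 0.2469 F [ 0.38  0.14 -0.9 ]
```

View pics/w2.png

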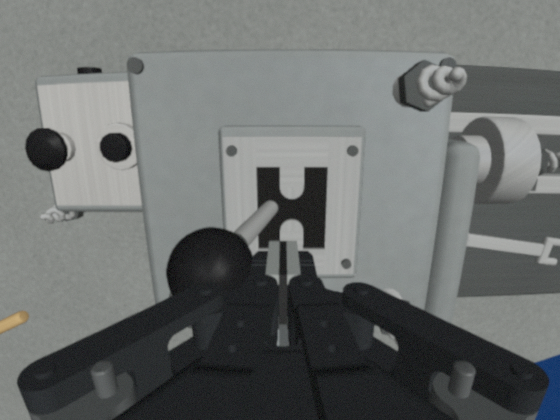

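The knob at (210,265) has crossed over. The stem at (262,210) is now in the right-hand part of the passage. I'll back off, check, then push forward from behind.

```bash
python3 - <<'E'
from h import *
move_l(W(0,.015,.247),.1); move_l(W(-.02,.03,.31),.15); move_l(W(-.075,-.02,.31),.2)
snap('top','t3'); print(knob('t3')); snap('side','s3'); print(knob('s3'))
snap('wrist','w3')
E
```

```text
(array([-0.0001, -0.0393]), np.float64(0.2594), 'f', np.float64(-0.001), 'c', np.float64(0.216), 272, np.float64(0.0008))
(array([ 0.0005, -0.0395]), np.float64(0.2618), 'f', np.float64(0.003), 'c', np.float64(0.214), 249, np.float64(0.0008))
```

View pics/s3.png

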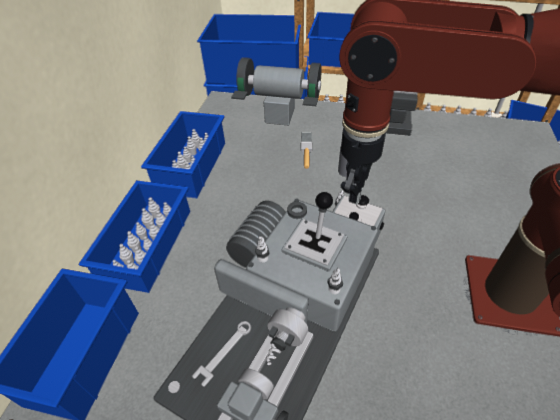

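The knob at (324,200) is in neutral on the right side: f≈0, c≈0.216. Next is the forward push.

```bash
python3 - <<'E'
from h import *
move_l(W(-.075,-.040,.247),.12); st('low')
print(move_l(W(-.020,-.040,.247),.03,max_force=2)); st('contact')
print(move_l(W(.005,-.040,.245),.04,max_force=9)); st('mid')
print(move_l(W(.040,-.039,.243),.02,max_force=8)); st('home')
move_l(W(-.03,-.040,.245),.1); move_l(W(-.06,-.08,.31),.15)
snap('top','t4'); print(knob('t4')); snap('side','s4'); print(knob('s4')); st()
E
```

```text
low 15.19 [-0.0747 -0.0398] 0.2475 F [ 0.59 -0.45  0.42]
True
contact 16.57 [-0.0295 -0.0401] 0.2465 F [-1.15  0.06  1.66]
False
mid 17.58 [ 0.005 -0.04 ] 0.2449 F [-0.85  0.62 -0.45]
True
home 18.99 [ 0.0333 -0.0392] 0.2414 F [-5.74  1.26  2.44]
(array([ 0.0569, -0.0374]), np.float64(0.251), 'f', np.float64(0.313), 'c', np.float64(0.215), 249, np.float64(0.0009))
(array([ 0.0576, -0.0375]), np.float64(0.2534), 'f', np.float64(0.316), 'c', np.float64(0.213), 222, np.float64(0.0008))
 20.57 [-0.0603 -0.0798] 0.3088 F [ 0.14 -0.19  0.16]
```

The third slot is home: the force rise came at f≈0.30 and both views agree. Next I locate the start button from close above.

```bash
python3 - <<'E'
from m import *
move_l(W(-.03,-.152,.26),.2); snap('wrist','w5'); st()
im,d,*_=load('w5'); P=cloud('w5'); l=(P[...,:2]-G)@np.array([[C,-S],[S,C]]); g=im.astype(int)
for nme,z,y0 in(('start',.127,-.152),('stop',.138,-.211)):
    for fn in('w5','t4'):
        im,d,*_=load(fn); P=cloud(fn); l=(P[...,:2]-G)@np.array([[C,-S],[S,C]])
        m=(abs(l[...,0]+.043)<.03)&(abs(l[...,1]-y0)<.026)&(abs(P[...,2]-z)<.012)&(im.max(-1)<70)
        n,lab,s2,ce=cv2.connectedComponentsWithStats(m.astype(np.uint8))
        if n>1: k=1+s2[1:,4].argmax(); p=ray(fn,ce[k],z); print(nme,fn,s2[k],p.round(4),L(p).round(4),np.median(P[...,2][lab==k]).round(4))
E
```

```text
21.24 [-0.0299 -0.1514] 0.2605 F [-0.8   0.21 -0.82]
start w5 [269 167  26  27 550] [ 0.4231 -0.0869  0.127 ] [-0.0443 -0.1526] 0.1266
stop w5 [ 194  162   41   40 1275] [ 0.4059 -0.1424  0.138 ] [-0.0449 -0.2107] 0.135
stop t4 [311 269  14  14 165] [ 0.4065 -0.1442  0.138 ] [-0.0439 -0.2122] 0.134
```

View pics/w5.png

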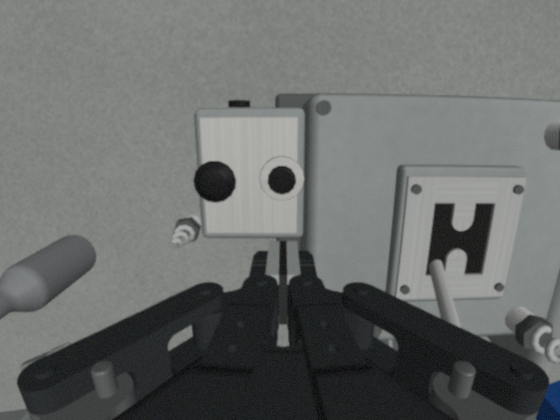

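The start button is at (282,180) and both views agree to 1 mm. Its ring is clear and the stop button is well off to the left, so I'll press.

```bash
python3 - <<'E'
from h import *
X,Y=-.0443,-.153
move_l(W(X,Y,.16),.12); move_l(W(X,Y,.137),.06); st('above')
print(move_l(W(X,Y,.1265),.02,max_force=1.5)); st('touch')
print(move_l(W(X,Y,.118),.012,max_force=12)); st('down')
hold(.4); st('held')
move_l(W(X,Y,.145),.05); move_l(W(X,Y,.26),.15); move_l(W(-.15,-.15,.32),.2)
snap('top','t6'); print(knob('t6')); snap('side','s6'); print(knob('s6')); st()
E
```

```text
above 22.77 [-0.0446 -0.153 ] 0.1366 F [ 1.58  0.16 -0.96]
True
touch 23.39 [-0.0444 -0.153 ] 0.1261 F [ 0.43 -0.64  1.97]
True
down 23.88 [-0.0443 -0.153 ] 0.1211 F [-2.16  1.5   6.07]
held 24.27 [-0.0443 -0.153 ] 0.1211 F [-2.66  0.76  6.44]
(array([ 0.0571, -0.0373]), np.float64(0.2507), 'f', np.float64(0.314), 'c', np.float64(0.215), 254, np.float64(0.0008))
(array([ 0.0578, -0.0375]), np.float64(0.2533), 'f', np.float64(0.318), 'c', np.float64(0.213), 222, np.float64(0.0008))
 26.68 [-0.1499 -0.15  ] 0.3189 F [-0.01 -0.56 -0.29]
```

View pics/t6.png

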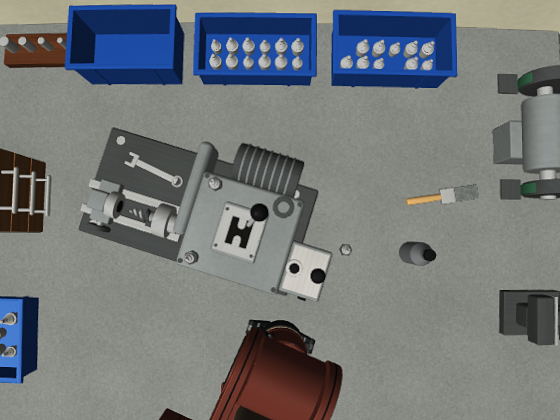

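The knob now shows at (260,212), fully home in third. The button bottomed at z=0.121, which is 6 mm of travel, against a hard stop. The loose items have not moved.

```bash
python3 -c "
from plant import *
print(job_done())"
```

```text
the job is handed in; nothing more can be done
None
```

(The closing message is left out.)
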